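Set the coil winder's direction and hold its guard open

TASK

On the bench coil winder, throw the red-knobbed direction lever out of its middle notch into the notch on the side marked by the green button, leaving the guard shut meanwhile. Then take the clear sprung guard by its red grip, lift it open to 60 degrees (the orange bead on the angle scale) and finish holding it steady there without letting go, so that a bobbin could be changed. Leave the lever in that notch and the things lying around the winder where they are.

Things in the scene. Friction and masses are not known exactly. Their poses are not given: they have to be found in the camera images.
- winder: coil winder fixed to the worktop: grey base plate 200 (x) x 350 (y) x 20 mm, blue gear housing 130x145 mm with top at z = 90 mm on its right (-y) part, bobbin under a clear guard on its left (+y) part. Origin on the worktop, below the middle of the winder's depth and 30 mm to the left (+y) of the base plate's centre; x points to its back (away from the robot at yaw 0), y to its left, z up. It stands at a yaw of up to 0.35 rad either way.
- lever_pivot (a point): centre of the lever's pivot, at (-20, -125, 85) mm in the winder's frame; the lever turns about the winder's x axis through this point
- lever_knob (a point): centre of the lever's red knob (27 mm across, 27 mm high, rounded), 90 mm from the pivot along the lever; it moves with the lever
- lever (a joint): lever angle in rad: 0 upright in the middle notch (start), positive leaning to the winder's left (+y), negative to its right (-y). Spring detents hold it at -0.5, 0 and +0.5; beyond about 0.25 the next notch draws it in. Ends of travel +-0.57. It takes about 3 to 4 N sideways at the knob to leave a notch. Properly in an end notch: 0.42 to 0.58 in size.
- seat_left (a point): marker seat on the housing top in front of the left notch (lever angle +0.5), at (-48, -80, 91) mm in the winder's frame
- seat_right (a point): marker seat on the housing top in front of the right notch (lever angle -0.5), at (-48, -170, 91) mm in the winder's frame
- marker_green: green button 21 mm across, 7 mm high, fixed on one of the two seats: it marks the notch to use (seat_left: +0.5, seat_right: -0.5). Origin at its underside.
- marker_white: white button of the same size, fixed on the other seat: the notch not to use
- guard_angle (a joint): opening angle of the clear guard in rad: 0 shut (start; its top level), growing as its front rises, at most 1.55; 60 degrees = 1.047. A spring and its weight press it shut at all angles: about 2 to 3 N at the grip; it falls shut if let go.
- guard_hinge (a point): middle of the guard's hinge axis, at (60, 40, 110) mm in the winder's frame; the axis runs along the winder's y. Guard: 122 mm from hinge to front, 148 mm wide, top 4 mm thick, skirts 36 mm high. At the guard's left, the angle scale is an arc of 75 mm radius about the hinge with white beads every 15 degrees and a larger orange bead at 60.
- guard: the clear guard; its origin lies on the hinge axis, at guard_hinge; its x axis points from the grip to the hinge, y along the hinge
- guard_grip (a point): centre of the red barrel grip at the guard's front, 30 mm long along the winder's y, 18 mm diameter, 160 mm from the hinge axis (level with it, toward the winder's front, when shut), on a 9 mm stem that runs 36 mm from the barrel's centre to the guard's front; free all round, over 70 mm of air below. It turns with the guard; its y axis stays level.
- relay: orange plug-in relay on a black foot, 21x28x39 mm, upright, loose; origin under its middle; a bystander that must stay put
- tape_measure: yellow tape measure, 34x68x60 mm, standing, loose; origin under its middle; a bystander that must stay put
- toroid: green and copper toroid core, 48x48x16 mm, lying flat, loose; origin under its middle; a bystander that must stay put
- pcb_module: small green circuit board module, 45x62x12 mm, lying flat, loose; origin under its middle; a bystander that must stay put

How it is judged:
By the outcome, as a careful person would: the job done as asked, in the order asked, and still so for the second after the job is handed in, while the arm keeps its last pose, push and grip.
It also fails if it takes over 45 s, if anything falls off the work surface, if the arm or the gripper's body presses on something with over 40 N, if the wrist force passes 120 N, or if a joint passes its speed limit or range.

ROBOT

A 7-joint arm with a two-finger parallel gripper is mounted at the origin on a cart in front of the work surface, level with it; the furniture and walls round the work are solid. World frame = base frame: x ahead of the robot, y to its left, z up, the work surface at z = 0. Lengths are in m, angles in rad, forces in N, time in s.
With the tool pointing down it reaches from about 0.425 to 0.925 m from the base axis. Payload 6.8 kg.
Tool frame: the origin (TCP) lies midway between the tips of the shut fingers; the grasp point (between the pads) lies 19 mm behind it; z points along the fingers, y is the line along which they close (so a half turn about z gives the same grasp; the last joint's range is limited). The gripper opens to 85 mm and grips with 20 to 120 N. Pads are 22 mm wide; open, the fingers measure 114 mm over their backs; the gripper's body (76 mm by 85 mm) begins 54 mm behind the grasp point. The pads swing forward as they close: fully open they stand 13 mm farther back than shut.
Start: joints at [-1.364, 0.477, 0.022, 1.555, -0.011, 1.109, -0.083], TCP at [0.209, 0.642, 0.231] pointing down, gripper open.
Joint ranges: [-2.96, 2.96], [-0.34, 2.1], [-1.41, 1.46], [0.24, 2.44], [-1.37, 4.51], [0.17, 1.92], [-2.96, 2.96]. Speed limits (rad/s): [2.39, 2.39, 3.14, 3.14, 3.14, 3.14, 3.14].

INTERFACE

Orientations are given as a unit quaternion [w, x, y, z].
In Python, from station import bot gives the robot as it stands.
- The arm moves only by the tool jog_arm, never from a script. Its argument "rows" is a list of rows, each an object of numbers: "fingers": the finger opening in mm, from 0 to 85.4; "x", "y", "z": the shift along the tool's x, y, z in mm; "ax", "ay", "az": the turn, a rotation vector about the tool's x, y, z in degrees. A call has exactly 8 rows; each row shifts and turns the commanded pose from where the row before left it, along the tool's axes as they then stand; what a row does not reach is not made up. A row lasts 1/10 s, in which the tool goes at most 50 mm and 8.59 degrees, less where a joint would pass 70% of its speed; a pose out of reach is approached as far as the arm can. A call with a gripper value outside its range is refused whole. The fingers move at their own pace and stop on an object; "force" is the grip in N (left out, the last holds). Time passes only in rows, so rows that do not move let the fingers close, or fill a call up. It gives the time, the measured TCP pose, the force, the opening and the grip force at its end, in the units of the state.
- bot.get_obs(): the state, without advancing time (a new reading comes with each control period).
- bot.read_camera(name): name is "scene" or "top" or "wrist"; returns a dict with "pixels" (400x640x3 uint8, red, green, blue), "vertical_fov" (degrees; the focal length in pixels is half the picture's height over the tangent of half this angle, whatever the lens; pixels are square), "cx", "cy" (the principal point, pixels), "world_from_camera" (4x4, takes a point from camera to world coordinates). Camera axes: x right, y down, z forward; pixel columns grow to the right and rows downward; lengths in m; the calibration is good to about 2 mm. The wrist camera is an equidistant fisheye: a pixel r from the principal point sees the ray r / f radians off the axis. A picture is of the moment at which its call begins. There is no depth.
- bot.hand_in(): hands the job in; it is judged then, once.
The state is a dict: "t": time; "q": joint angles; "joint_vel": joint speeds; "joint_torque": joint torques, N m; "eef_pos": TCP position; "tool_rot": TCP orientation; "contact_force": force on the tool from outside, world axes, zero at the start; "torque": the same for the moment, N m; "gripper_width": opening from 0.0 (shut) to 1.0 (fully open); "grasp_force": force on a finger pad.
Only numpy, scipy, OpenCV 4.12 (cv2) and the standard library are available. Lean on these libraries where they do the work, as an engineer would, in place of code of your own. Each camera call takes 0.05 s, during which the arm holds its last target. There are 200 camera calls.

## Working session

There is one attempt and no reset: what is moved stays moved. The work goes in short steps, Python scripts to look and compute and a tool call to move; the robot and the scene stay as the last step left them, time stands still between calls to the robot, and variables do not carry over. Pictures are saved under pics/ and viewed, at most 10 in all, crops included, and the job is handed in when it is done.

Besides the shell and the picture viewer there is one more tool, called after "Emit:" by a JSON object that holds its "fn" and its "kwargs", one argument or row to a line. jog_arm: Moves the arm, as the interface text tells. Its arguments: {"type":"object","properties":{"rows":{"type":"array","items":{"type":"object","properties":{"fingers":{"type":"number"},"x":{"type":"number"},"y":{"type":"number"},"z":{"type":"number"},"ax":{"type":"number"},"ay":{"type":"number"},"az":{"type":"number"}}}},"force":{"type":"number"}},"required":["rows"]}

```bash
mkdir -p pics
cat > h.py <<'E'
import numpy as np, cv2, pickle
from station import bot
def snap(n,f=None):
    c=bot.read_camera(n)
    if f: cv2.imwrite('pics/'+f,c['pixels'][:,:,::-1]); pickle.dump(c,open('pics/'+f+'.pkl','wb'))
    return c
def ray(c,u,v):
    T=np.array(c['world_from_camera']); f=200/np.tan(np.radians(c['vertical_fov'])/2)
    d=np.array([(u-c['cx'])/f,(v-c['cy'])/f,1.]); return T[:3,3],T[:3,:3]@(d/np.linalg.norm(d))
def onz(c,u,v,z):
    o,d=ray(c,u,v); return o+d*(z-o[2])/d[2]
def proj(c,p):
    T=np.array(c['world_from_camera']); f=200/np.tan(np.radians(c['vertical_fov'])/2)
    q=T[:3,:3].T@(np.array(p)-T[:3,3]); return q[0]/q[2]*f+c['cx'],q[1]/q[2]*f+c['cy']
def tri(rs):
    A=0;b=0
    for o,d in rs:
        P=np.eye(3)-np.outer(d,d);A=A+P;b=b+P@o
    x=np.linalg.solve(A,b); return x,[np.linalg.norm((np.eye(3)-np.outer(d,d))@(x-o)) for o,d in rs]
def blobs(c,lo,hi,amin=15):
    h=cv2.cvtColor(c['pixels'],cv2.COLOR_RGB2HSV); m=cv2.inRange(h,lo,hi)
    if lo[0]==0 and hi[0]<=8: m|=cv2.inRange(h,(172,lo[1],lo[2]),(180,255,255))
    n,_,s,ce=cv2.connectedComponentsWithStats(m)
    return [(s[i].tolist(),ce[i].round(1).tolist()) for i in range(1,n) if s[i][4]>=amin]
E
python3 - <<'E'
from h import *
for n in('scene','top'):
    c=snap(n,n+'0.png'); print(n,c['vertical_fov'],np.round(c['world_from_camera'],3).tolist())
    for k,lo,hi in(('red',(0,140,70),(6,255,255)),('green',(40,90,50),(85,255,255)),('orange',(8,170,120),(20,255,255)),('blue',(95,100,40),(125,255,255))): print(k,blobs(c,lo,hi))
print(bot.get_obs())
E
```

```text
scene 42.92910963816414 [[0.442, -0.477, 0.759, -0.612], [-0.897, -0.247, 0.367, -0.532], [0.013, -0.843, -0.537, 0.942], [0.0, 0.0, 0.0, 1.0]]
red [([176, 0, 4, 7, 15], [177.3, 3.0]), ([270, 0, 9, 25, 119], [275.5, 11.8]), ([333, 0, 23, 27, 432], [343.0, 11.2]), ([202, 5, 12, 16, 81], [206.9, 12.0]), ([178, 10, 4, 23, 40], [179.4, 20.2]), ([154, 22, 3, 9, 15], [154.7, 26.5]), ([158, 23, 4, 12, 16], [159.6, 28.2]), ([203, 22, 8, 11, 27], [207.4, 26.7]), ([200, 27, 3, 11, 22], [200.9, 32.3]), ([159, 42, 5, 9, 15], [161.7, 46.0]), ([227, 43, 15, 46, 348], [234.8, 64.3]), ([0, 50, 9, 10, 62], [3.8, 54.5]), ([99, 51, 4, 7, 15], [100.7, 54.8]), ([366, 62, 8, 14, 95], [369.5, 68.3]), ([378, 63, 8, 18, 125], [381.5, 71.6]), ([329, 64, 8, 8, 43], [333.4, 68.0]), ([331, 82, 3, 16, 23], [332.0, 87.7]), ([367, 85, 3, 23, 35], [367.7, 95.4]), ([378, 88, 3, 25, 35], [379.1, 100.4]), ([479, 151, 33, 20, 463], [494.7, 160.4]), ([132, 178, 4, 13, 41], [133.5, 184.1]), ([355, 187, 10, 10, 75], [359.6, 191.2]), ([246, 199, 13, 5, 15], [251.9, 201.1]), ([292, 198, 11, 9, 59], [297.2, 201.6]), ([242, 21
[... 2377 characters left out ...]
ray([-1.36410339,  0.47772567,  0.02238029,  1.5563323 , -0.01149225,
        1.10932335, -0.08309018]), 'joint_vel': array([-0.00153183, -0.00159506, -0.00093112, -0.00062282, -0.00161176,
        0.00014764,  0.00060493]), 'joint_torque': array([ 4.12175810e-03, -5.97763717e+01,  1.61349222e+00, -2.81955868e+01,
        1.28276262e-02,  5.05156961e-03, -3.09691029e-05]), 'eef_pos': array([0.20886349, 0.64131451, 0.23042673]), 'tool_rot': array([-5.79664730e-05,  1.56747300e-01,  9.87638393e-01, -8.27968179e-04]), 'contact_force': array([-0.52269315,  0.29587407,  0.07089058]), 'torque': array([ 0.00274885,  0.02191679, -0.014735  ]), 'grasp_force': 0.0, 'gripper_width': 0.9970654819927063}
```

View pics/scene0.png

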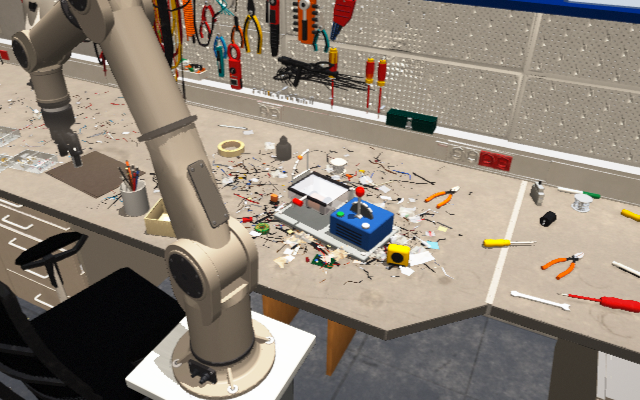

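View pics/top0.png

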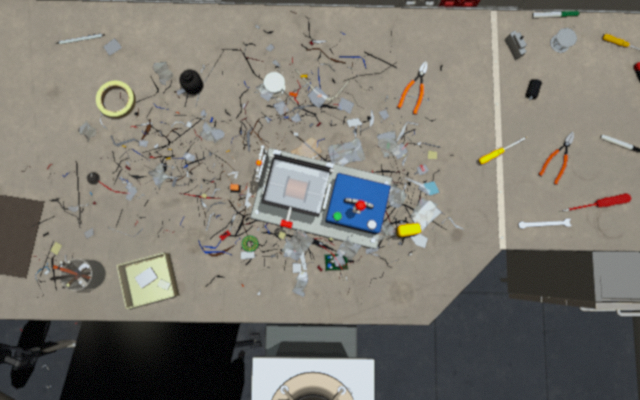

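The scene view shows the winder with its guard shut, knob at (360,191), grip at (297,202) and green button at (340,214). In the top view the knob is at (360,205), the grip at (286,224), green at (337,216) and white at (372,225). Green looks to be on the left seat, so +0.5.

```bash
cat > fit.py <<'E'
from h import *
from scipy.optimize import least_squares
S=pickle.load(open('pics/scene0.png.pkl','rb'));T=pickle.load(open('pics/top0.png.pkl','rb'))
P={'knob':((359.6,191.2),(360,205.1)),'grip':((297.2,201.6),(285.7,223.8)),'green':((339.8,213.7),(337,215.8))}
M={'knob':(-.02,-.125,.175),'grip':(-.1,.04,.110),'green':(-.048,-.08,.096)}
W={}
for k,(a,b) in P.items():
    W[k],e=tri([ray(S,*a),ray(T,*b)]); print(k,W[k].round(4),np.round(e,4))
from math import cos,sin
R=lambda a:np.array([[cos(a),-sin(a),0],[sin(a),cos(a),0],[0,0,1]])
r=least_squares(lambda p:np.concatenate([(R(p[2])@M[k]+[p[0],p[1],0]-W[k])[:3] for k in W]),[.6,0,0])
print('winder',r.x.round(4),(r.fun*1000).round(1))
w=lambda p:R(r.x[2])@p+[r.x[0],r.x[1],0]
for n,p in dict(right=(-.048,-.17,.096),hinge=(.06,.04,.11),pivot=(-.02,-.125,.085),tape=0).items() if 0 else [('white',(-.048,-.17,.096)),('hinge',(.06,.04,.11)),('knob',(-.02,-.125,.175)),('grip',(-.1,.04,.11))]:
    q=w(np.array(p)); print(n,q.round(4),'scene',np.round(proj(S,q),1),'top',np.round(proj(T,q),1))
for n in('top',):
    I=T['pixels'][135:285,200:440,::-1]; cv2.imwrite('pics/c1.png',cv2.resize(I,None,fx=3.3,fy=3.3,interpolation=2))
E
python3 fit.py
```

```text
knob [ 0.531  -0.105   0.1782] [0.0011 0.0011]
grip [0.4897 0.0737 0.1131] [0.0015 0.0015]
green [ 0.5135 -0.0549  0.0959] [0.001 0.001]
winder [ 0.5782  0.0124 -0.2245] [-0.1  0.  -3.2 -0.  -0.1 -3.1  0.1  0.   0.1]
white [ 0.4936 -0.1426  0.096 ] scene [364.9 225.4] top [371.8 224. ]
hinge [0.6456 0.0381 0.11  ] scene [330.  181.2] top [301.7 162.9]
knob [ 0.5309 -0.105   0.175 ] scene [359.1 192.2] top [360.3 205.1]
grip [0.4896 0.0737 0.11  ] scene [296.7 202.5] top [286.3 223.6]
```

View pics/c1.png

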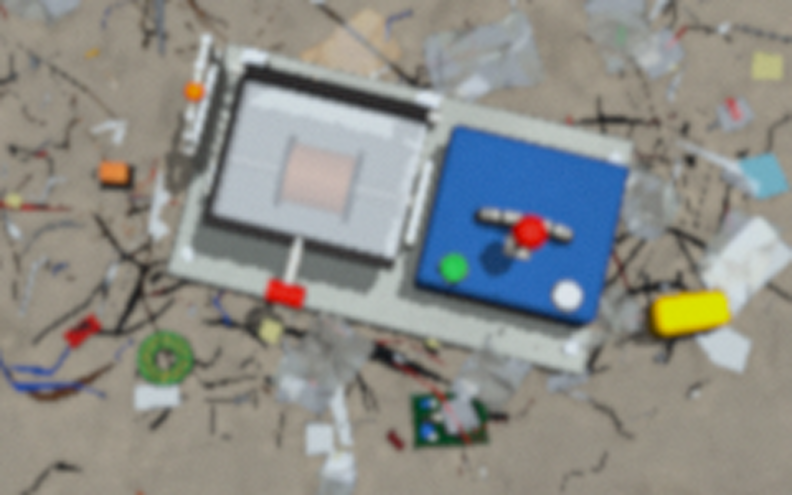

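The fit is good: yaw −0.2245, with the predicted white seat landing on the white button, so green is on the left and the lever goes to +0.5. I'm closing the fingers and travelling with tool y along the winder's y, to push the knob from its right.

Emit:
{"fn": "jog_arm", "kwargs": {
  "rows": [
    {"fingers":0,"az":-5.2},
    {"x":-37,"y":-33},
    {"x":-37,"y":-33},
    {"x":-37,"y":-33},
    {"x":-37,"y":-33},
    {"x":-37,"y":-33},
    {"x":-37,"y":-33},
    {"x":-37,"y":-33}
  ],
  "force": 60
}}

```text
invalid input
```

```bash
cat > st.py <<'E'
from h import *
from scipy.spatial.transform import Rotation as Ro
s=bot.get_obs(); a=-.2245; c,d=np.cos(a),np.sin(a)
p=s['eef_pos']-[.5782,.0124,0]; W=np.array([[c,d,0],[-d,c,0],[0,0,1]])
print('t',round(s['t'],2),'winder mm',(W@p*1000).round(1),'q',s['q'].round(2),'F(winder)',(W@s['contact_force']).round(2),'w',round(s['gripper_width']*85.4,1),'g',round(s['grasp_force'],1))
w,x,y,z=s['tool_rot']; print('tool axes in winder\n',(W@Ro.from_quat([x,y,z,w]).as_matrix()).round(3))
E
python3 st.py
```

```text
t 0.1 winder mm [-500.1  530.9  230.4] q [-1.36  0.48  0.02  1.56 -0.01  1.11 -0.08] F(winder) [-0.58  0.17  0.07] w 85.1 g 0.0
tool axes in winder
 [[-0.996  0.09  -0.   ]
 [ 0.09   0.996 -0.002]
 [-0.    -0.002 -1.   ]]
```

The call was refused, so I'll fill in every field of every row.

Emit:
{"fn": "jog_arm", "kwargs": {
  "rows": [
    {"fingers":0,"x":0,"y":0,"z":0,"ax":0,"ay":0,"az":-5.2},
    {"fingers":0,"x":-37,"y":-33,"z":0,"ax":0,"ay":0,"az":0},
    {"fingers":0,"x":-37,"y":-33,"z":0,"ax":0,"ay":0,"az":0},
    {"fingers":0,"x":-37,"y":-33,"z":0,"ax":0,"ay":0,"az":0},
    {"fingers":0,"x":-37,"y":-33,"z":0,"ax":0,"ay":0,"az":0},
    {"fingers":0,"x":-37,"y":-33,"z":0,"ax":0,"ay":0,"az":0},
    {"fingers":0,"x":-37,"y":-33,"z":0,"ax":0,"ay":0,"az":0},
    {"fingers":0,"x":-37,"y":-33,"z":0,"ax":0,"ay":0,"az":0}
  ],
  "force": 60
}}

```text
t: 0.9
eef_pos: [0.4109, 0.3571, 0.2311]
tool_rot: [-0.0, 0.112, 0.994, -0.0]
contact_force: [1.9, -0.1, 0.4]
gripper_width: -0.001
grasp_force: 0.0
```

```bash
python3 st.py
```

```text
t 0.9 winder mm [-239.8  298.8  231.1] q [-0.92  0.26  0.11  1.88 -0.03  1.01  0.55] F(winder) [1.93 0.3  0.39] w -0.1 g 0.0
tool axes in winder
 [[-1.    -0.001 -0.   ]
 [-0.001  1.    -0.   ]
 [ 0.    -0.    -1.   ]]
```

Emit:
{"fn": "jog_arm", "kwargs": {
  "rows": [
    {"fingers":0,"x":-22,"y":-44,"z":0,"ax":0,"ay":0,"az":0},
    {"fingers":0,"x":-22,"y":-44,"z":0,"ax":0,"ay":0,"az":0},
    {"fingers":0,"x":-22,"y":-44,"z":0,"ax":0,"ay":0,"az":0},
    {"fingers":0,"x":-22,"y":-44,"z":0,"ax":0,"ay":0,"az":0},
    {"fingers":0,"x":-22,"y":-44,"z":0,"ax":0,"ay":0,"az":0},
    {"fingers":0,"x":-22,"y":-44,"z":0,"ax":0,"ay":0,"az":0},
    {"fingers":0,"x":-22,"y":-44,"z":0,"ax":0,"ay":0,"az":0},
    {"fingers":0,"x":-22,"y":-44,"z":0,"ax":0,"ay":0,"az":0}
  ]
}}

```text
t: 1.7
eef_pos: [0.5035, -0.0252, 0.2313]
tool_rot: [-0.0, 0.112, 0.994, 0.0]
contact_force: [0.1, 0.6, 0.1]
gripper_width: -0.005
grasp_force: 0.0
```

Emit:
{"fn": "jog_arm", "kwargs": {
  "rows": [
    {"fingers":0,"x":-16,"y":-40,"z":0,"ax":0,"ay":0,"az":0},
    {"fingers":0,"x":-16,"y":-40,"z":0,"ax":0,"ay":0,"az":0},
    {"fingers":0,"x":-12,"y":-40,"z":0,"ax":0,"ay":0,"az":0},
    {"fingers":0,"x":0,"y":0,"z":20,"ax":0,"ay":0,"az":0},
    {"fingers":0,"x":0,"y":0,"z":30,"ax":0,"ay":0,"az":0},
    {"fingers":0,"x":0,"y":0,"z":25,"ax":0,"ay":0,"az":0},
    {"fingers":0,"x":0,"y":0,"z":0,"ax":0,"ay":0,"az":0},
    {"fingers":0,"x":0,"y":0,"z":0,"ax":0,"ay":0,"az":0}
  ]
}}

```text
t: 2.5
eef_pos: [0.5197, -0.15, 0.1564]
tool_rot: [-0.0, 0.112, 0.994, -0.0]
contact_force: [0.0, -0.5, 0.6]
gripper_width: 0.001
grasp_force: 0.0
```

```bash
python3 st.py
```

```text
t 2.5 winder mm [ -20.9 -171.4  156.4] q [-0.16  0.36  0.41  1.97 -0.19  0.84  1.69] F(winder) [ 0.14 -0.45  0.65] w 0.1 g 0.0
tool axes in winder
 [[-1.    -0.    -0.001]
 [-0.     1.    -0.   ]
 [ 0.001 -0.    -1.   ]]
```

Emit:
{"fn": "jog_arm", "kwargs": {
  "rows": [
    {"fingers":0,"x":0,"y":8,"z":0,"ax":0,"ay":0,"az":0},
    {"fingers":0,"x":0,"y":7,"z":0,"ax":0,"ay":0,"az":0},
    {"fingers":0,"x":0,"y":7,"z":1,"ax":0,"ay":0,"az":0},
    {"fingers":0,"x":0,"y":7,"z":1,"ax":0,"ay":0,"az":0},
    {"fingers":0,"x":0,"y":7,"z":2,"ax":0,"ay":0,"az":0},
    {"fingers":0,"x":0,"y":7,"z":2,"ax":0,"ay":0,"az":0},
    {"fingers":0,"x":0,"y":7,"z":2,"ax":0,"ay":0,"az":0},
    {"fingers":0,"x":0,"y":0,"z":0,"ax":0,"ay":0,"az":0}
  ]
}}

```text
t: 3.3
eef_pos: [0.5311, -0.099, 0.1479]
tool_rot: [-0.0, 0.11, 0.994, 0.001]
contact_force: [-0.6, 0.3, -0.4]
gripper_width: -0.0
grasp_force: 0.0
```

```bash
python3 st.py|head -1
python3 - <<'E'
from h import *
for n in('scene','top'): print(n,blobs(snap(n,n+'1.png'),(0,140,70),(6,255,255),8)[-8:])
E
```

```text
t 3.3 winder mm [ -21.1 -119.1  147.9] q [-0.24  0.37  0.39  1.98 -0.19  0.82  1.6 ] F(winder) [-0.65  0.16 -0.44] w -0.0 g 0.0
scene [([132, 178, 4, 13, 38], [133.5, 184.1]), ([345, 185, 8, 10, 66], [348.9, 189.3]), ([247, 199, 12, 5, 14], [252.4, 201.2]), ([292, 198, 11, 9, 58], [297.2, 201.7]), ([242, 217, 10, 6, 46], [246.7, 219.5]), ([316, 247, 9, 8, 18], [320.3, 250.7]), ([306, 257, 3, 5, 11], [307.0, 259.3]), ([569, 294, 71, 19, 510], [614.0, 302.7])]
top [([444, 1, 11, 5, 50], [448.7, 3.0]), ([458, 0, 17, 6, 62], [466.5, 2.6]), ([635, 62, 5, 9, 27], [637.7, 65.8]), ([570, 194, 61, 16, 334], [609.1, 201.0]), ([280, 220, 12, 9, 71], [285.9, 224.0]), ([220, 231, 10, 9, 46], [224.8, 235.0])]
```

```bash
cat >> st.py <<'E'
S=pickle.load(open('pics/scene0.png.pkl','rb'));T=pickle.load(open('pics/top0.png.pkl','rb'))
for th in(0,.3,.4,.45,.5,.55):
    q=W.T@np.array([-.02,-.125+.09*np.sin(th),.085+.003+.09*np.cos(th)])+[.5782,.0124,0]; print(th,np.round(proj(S,q),1),np.round(proj(T,q),1))
E
python3 st.py | tail -6
```

```text
0 [359.2 191.3] [360.4 205. ]
0.3 [351.5 189.3] [349.4 202.6]
0.4 [349.1 189.2] [345.9 201.9]
0.45 [347.9 189.3] [344.2 201.6]
0.5 [346.7 189.4] [342.5 201.3]
0.55 [345.6 189.6] [340.9 201.1]
```

Emit:
{"fn": "jog_arm", "kwargs": {
  "rows": [
    {"fingers":0,"x":0,"y":4,"z":0,"ax":0,"ay":0,"az":0},
    {"fingers":0,"x":0,"y":4,"z":0,"ax":0,"ay":0,"az":0},
    {"fingers":0,"x":0,"y":3,"z":0,"ax":0,"ay":0,"az":0},
    {"fingers":0,"x":0,"y":0,"z":0,"ax":0,"ay":0,"az":0},
    {"fingers":0,"x":0,"y":0,"z":0,"ax":0,"ay":0,"az":0},
    {"fingers":0,"x":0,"y":0,"z":0,"ax":0,"ay":0,"az":0},
    {"fingers":0,"x":0,"y":0,"z":0,"ax":0,"ay":0,"az":0},
    {"fingers":0,"x":0,"y":0,"z":0,"ax":0,"ay":0,"az":0}
  ]
}}

```text
t: 4.2
eef_pos: [0.5333, -0.0907, 0.1483]
tool_rot: [-0.0, 0.112, 0.994, -0.0]
contact_force: [0.2, 0.3, -0.2]
gripper_width: -0.002
grasp_force: 0.0
```

```bash
python3 st.py|head -1
```

```text
t 4.2 winder mm [ -20.8 -110.5  148.3] q [-0.26  0.37  0.39  1.98 -0.19  0.83  1.58] F(winder) [ 0.09  0.36 -0.2 ] w -0.1 g 0.0
```

Still no force, so the lever has run ahead into its notch. I'll retract to the right, rise and look.

Emit:
{"fn": "jog_arm", "kwargs": {
  "rows": [
    {"fingers":0,"x":0,"y":-20,"z":0,"ax":0,"ay":0,"az":0},
    {"fingers":0,"x":0,"y":-30,"z":0,"ax":0,"ay":0,"az":0},
    {"fingers":0,"x":0,"y":-10,"z":-40,"ax":0,"ay":0,"az":0},
    {"fingers":0,"x":0,"y":0,"z":-48,"ax":0,"ay":0,"az":0},
    {"fingers":60,"x":49,"y":0,"z":0,"ax":0,"ay":0,"az":0},
    {"fingers":60,"x":49,"y":0,"z":0,"ax":0,"ay":0,"az":0},
    {"fingers":60,"x":0,"y":0,"z":0,"ax":0,"ay":0,"az":0},
    {"fingers":60,"x":0,"y":0,"z":0,"ax":0,"ay":0,"az":0}
  ]
}}

```text
t: 5.0
eef_pos: [0.4238, -0.127, 0.2366]
tool_rot: [0.0, 0.112, 0.994, 0.001]
contact_force: [1.2, 0.2, -0.0]
gripper_width: 0.679
grasp_force: 0.0
```

```bash
python3 st.py|head -1
python3 - <<'E'
from h import *
for n in('scene','top'):
    c=snap(n,n+'2.png'); print(n,[b for b in blobs(c,(0,140,70),(6,255,255),8) if 270<b[1][0]<380 and 180<b[1][1]<240])
I=pickle.load(open('pics/scene2.png.pkl','rb'))['pixels'][130:290,220:440,::-1]; cv2.imwrite('pics/c2.png',cv2.resize(I,None,fx=3.5,fy=3.5,interpolation=2))
E
```

```text
t 5.0 winder mm [-119.5 -170.3  236.6] q [-0.26  0.07  0.44  2.1  -0.04  0.97  1.54] F(winder) [ 1.11  0.47 -0.03] w 58.0 g 0.0
scene [([343, 185, 9, 10, 66], [347.4, 189.6]), ([292, 198, 11, 9, 58], [297.2, 201.7])]
top [([338, 197, 11, 10, 83], [342.4, 201.4]), ([280, 220, 12, 9, 70], [285.8, 223.9])]
```

View pics/c2.png

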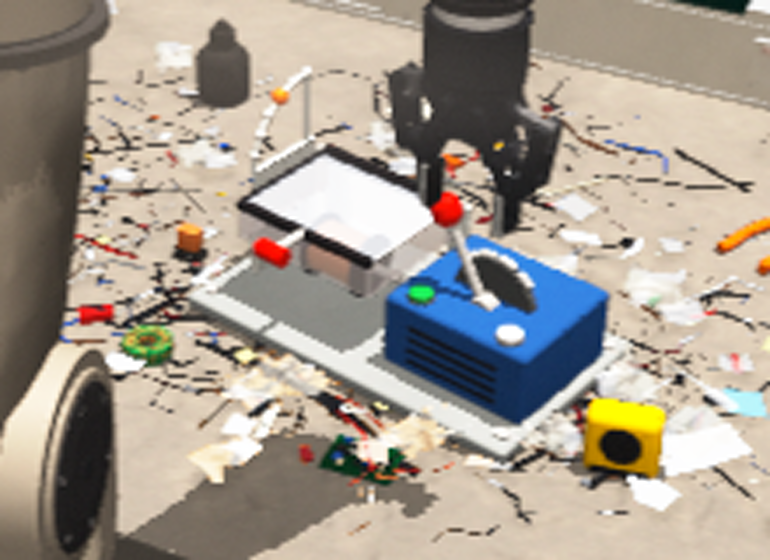

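The crop shows the lever leaning left in its notch (full-frame knob at (347,190) scene, (342,201) top, which matches +0.5), the guard shut and the bystanders untouched. Next I go above the grip.

Emit:
{"fn": "jog_arm", "kwargs": {
  "rows": [
    {"fingers":60,"x":0,"y":42,"z":0,"ax":0,"ay":0,"az":0},
    {"fingers":60,"x":0,"y":42,"z":0,"ax":0,"ay":0,"az":0},
    {"fingers":60,"x":0,"y":42,"z":0,"ax":0,"ay":0,"az":0},
    {"fingers":60,"x":-10,"y":42,"z":0,"ax":0,"ay":0,"az":0},
    {"fingers":60,"x":-9,"y":42,"z":0,"ax":0,"ay":0,"az":0},
    {"fingers":60,"x":0,"y":0,"z":45,"ax":0,"ay":0,"az":0},
    {"fingers":60,"x":0,"y":0,"z":30,"ax":0,"ay":0,"az":0},
    {"fingers":60,"x":0,"y":0,"z":0,"ax":0,"ay":0,"az":0}
  ]
}}

```text
t: 5.9
eef_pos: [0.4881, 0.0731, 0.1575]
tool_rot: [-0.003, 0.111, 0.994, -0.002]
contact_force: [0.8, -0.0, 0.2]
gripper_width: 0.706
grasp_force: 0.0
```

```bash
python3 st.py|head -5
python3 - <<'E'
from h import *
c=snap('wrist','w1.png'); print(np.round(c['world_from_camera'],3).tolist(),c['cx'],c['cy'],c['vertical_fov'])
print([b for b in blobs(c,(0,140,70),(6,255,255),40)])
f=200/np.tan(np.radians(c['vertical_fov'])/2)
T=np.array(c['world_from_camera']); q=T[:3,:3].T@(np.array([.4896,.0737,.11])-T[:3,3]); th=np.arctan2(np.hypot(q[0],q[1]),q[2]); print('expect',f*th*q[:2]/np.hypot(q[0],q[1])+[c['cx'],c['cy']])
E
```

```text
t 5.9 winder mm [-101.4   39.2  157.5] q [-0.49  0.28  0.25  2.06 -0.09  0.82  1.17] F(winder) [0.76 0.16 0.19] w 60.3 g 0.0
tool axes in winder
 [[-1.    -0.001 -0.006]
 [-0.001  1.    -0.005]
 [ 0.006 -0.005 -1.   ]]
[[0.222, 0.926, 0.306, 0.408], [0.975, -0.209, -0.074, 0.093], [-0.004, 0.314, -0.949, 0.3], [0.0, 0.0, 0.0, 1.0]] 314.9994719064474 197.44894115707768 65.70646984690485
[([198, 94, 17, 16, 141], [205.6, 101.8]), ([135, 117, 31, 30, 83], [151.8, 129.5]), ([461, 117, 26, 31, 338], [473.2, 131.2]), ([178, 142, 49, 22, 146], [201.3, 153.8]), ([209, 175, 32, 6, 52], [223.9, 177.6]), ([622, 179, 18, 12, 56], [630.9, 183.0]), ([532, 204, 26, 5, 60], [543.1, 205.8]), ([488, 207, 30, 9, 87], [505.9, 210.8]), ([296, 217, 46, 26, 1168], [318.5, 229.5]), ([0, 379, 29, 21, 143], [11.9, 387.3])]
expect [315.22258383 226.91487665]
```

View pics/w1.png

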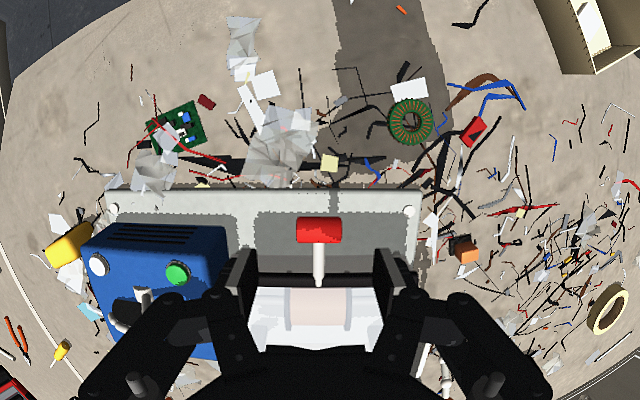

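The wrist view shows the red grip centred between the open fingers at (318,229), against an expected (315,227), so about 2 mm of correction. Descend and close on its end faces.

Emit:
{"fn": "jog_arm", "kwargs": {
  "rows": [
    {"fingers":60,"x":-2,"y":2,"z":15,"ax":0,"ay":0,"az":0},
    {"fingers":60,"x":0,"y":0,"z":20,"ax":0,"ay":0,"az":0},
    {"fingers":60,"x":0,"y":0,"z":20,"ax":0,"ay":0,"az":0},
    {"fingers":60,"x":0,"y":0,"z":15,"ax":0,"ay":0,"az":0},
    {"fingers":60,"x":0,"y":0,"z":0,"ax":0,"ay":0,"az":0},
    {"fingers":36,"x":0,"y":0,"z":0,"ax":0,"ay":0,"az":0},
    {"fingers":36,"x":0,"y":0,"z":0,"ax":0,"ay":0,"az":0},
    {"fingers":36,"x":0,"y":0,"z":0,"ax":0,"ay":0,"az":0}
  ],
  "force": 50
}}

```text
t: 6.75
eef_pos: [0.4931, 0.075, 0.0925]
tool_rot: [0.001, 0.112, 0.994, 0.0]
contact_force: [0.1, -0.5, -0.5]
gripper_width: 0.422
grasp_force: 0.0
```

```bash
python3 st.py|head -1
python3 - <<'E'
from h import *
c=snap('wrist','w2.png')
E
```

```text
t 6.75 winder mm [-96.9  42.1  92.5] q [-0.46  0.39  0.23  2.1  -0.14  0.66  1.2 ] F(winder) [ 0.2  -0.48 -0.49] w 36.0 g 0.0
```

View pics/w2.png

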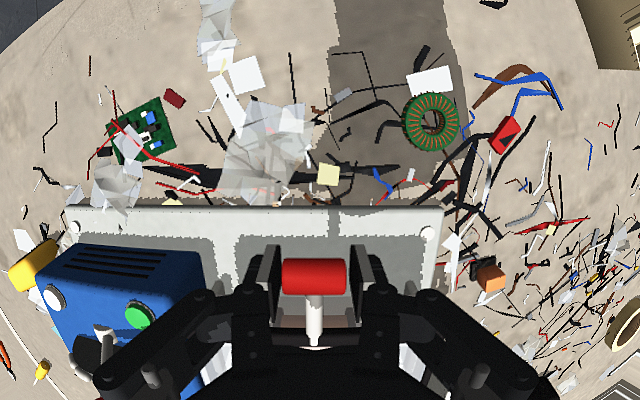

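The barrel spans columns 283–346, centred between the pads (277 and 352). Nudge slightly and grip.

Emit:
{"fn": "jog_arm", "kwargs": {
  "rows": [
    {"fingers":36,"x":3,"y":0,"z":4,"ax":0,"ay":0,"az":0},
    {"fingers":36,"x":0,"y":0,"z":0,"ax":0,"ay":0,"az":0},
    {"fingers":20,"x":0,"y":0,"z":0,"ax":0,"ay":0,"az":0},
    {"fingers":20,"x":0,"y":0,"z":0,"ax":0,"ay":0,"az":0},
    {"fingers":20,"x":0,"y":0,"z":0,"ax":0,"ay":0,"az":0},
    {"fingers":20,"x":0,"y":0,"z":0,"ax":0,"ay":0,"az":0},
    {"fingers":20,"x":0,"y":0,"z":0,"ax":0,"ay":0,"az":0},
    {"fingers":20,"x":0,"y":0,"z":0,"ax":0,"ay":0,"az":0}
  ],
  "force": 50
}}

```text
t: 7.6
eef_pos: [0.4886, 0.0753, 0.0871]
tool_rot: [-0.001, 0.112, 0.994, -0.0]
contact_force: [-3.7, -1.2, 1.3]
gripper_width: 0.341
grasp_force: 49.2
```

```bash
python3 st.py|head -1
python3 - <<'E'
import numpy as np
for n in range(0,61,5): a=np.radians(n); print(n,round(160*(1-np.cos(a)),1),round(160*np.sin(a),1))
E
```

```text
t 7.6 winder mm [-101.4   41.4   87.1] q [-0.47  0.39  0.23  2.12 -0.14  0.65  1.2 ] F(winder) [-3.34 -2.02  1.34] w 29.1 g 49.2
0 0.0 0.0
5 0.6 13.9
10 2.4 27.8
15 5.5 41.4
20 9.6 54.7
25 15.0 67.6
30 21.4 80.0
35 28.9 91.8
40 37.4 102.8
45 46.9 113.1
50 57.2 122.6
55 68.2 131.1
60 80.0 138.6
```

Gripped at 29 mm with 49 N. Now I lift along the 160 mm arc, 2.5° per row, with the tool held vertical so the barrel turns between the pads.

Emit:
{"fn": "jog_arm", "kwargs": {
  "rows": [
    {"fingers":20,"x":-0.2,"y":0,"z":-7.0,"ax":0,"ay":0,"az":0},
    {"fingers":20,"x":-0.5,"y":0,"z":-6.9,"ax":0,"ay":0,"az":0},
    {"fingers":20,"x":-0.8,"y":0,"z":-6.9,"ax":0,"ay":0,"az":0},
    {"fingers":20,"x":-1.0,"y":0,"z":-6.9,"ax":0,"ay":0,"az":0},
    {"fingers":20,"x":-1.4,"y":0,"z":-6.9,"ax":0,"ay":0,"az":0},
    {"fingers":20,"x":-1.7,"y":0,"z":-6.8,"ax":0,"ay":0,"az":0},
    {"fingers":20,"x":-1.9,"y":0,"z":-6.7,"ax":0,"ay":0,"az":0},
    {"fingers":20,"x":-2.1,"y":0,"z":-6.6,"ax":0,"ay":0,"az":0}
  ],
  "force": 50
}}

```text
t: 8.4
eef_pos: [0.4984, 0.073, 0.1425]
tool_rot: [-0.0, 0.112, 0.994, -0.0]
contact_force: [-3.0, -1.5, -5.2]
gripper_width: 0.343
grasp_force: 49.6
```

```bash
python3 st.py|head -5
python3 - <<'E'
from h import *
for n in('scene','top'):
    c=snap(n); print(n,[b for b in blobs(c,(0,140,70),(6,255,255),8) if 270<b[1][0]<380 and 150<b[1][1]<240])
E
```

```text
t 8.4 winder mm [-91.3  41.3 142.5] q [-0.48  0.31  0.25  2.06 -0.11  0.78  1.18] F(winder) [-2.64 -2.11 -5.22] w 29.3 g 49.6
tool axes in winder
 [[-1. -0. -0.]
 [-0.  1. -0.]
 [ 0. -0. -1.]]
scene [([294, 181, 7, 8, 40], [296.8, 184.2]), ([343, 185, 9, 10, 72], [347.1, 189.3])]
top [([338, 197, 11, 10, 84], [342.4, 201.5])]
```

The grip is following and the lever stays put, so I continue.

Emit:
{"fn": "jog_arm", "kwargs": {
  "rows": [
    {"fingers":20,"x":-2.5,"y":0,"z":-6.5,"ax":0,"ay":0,"az":0},
    {"fingers":20,"x":-2.8,"y":0,"z":-6.4,"ax":0,"ay":0,"az":0},
    {"fingers":20,"x":-3.1,"y":0,"z":-6.3,"ax":0,"ay":0,"az":0},
    {"fingers":20,"x":-3.4,"y":0,"z":-6.1,"ax":0,"ay":0,"az":0},
    {"fingers":20,"x":-3.6,"y":0,"z":-6.0,"ax":0,"ay":0,"az":0},
    {"fingers":20,"x":-3.9,"y":0,"z":-5.8,"ax":0,"ay":0,"az":0},
    {"fingers":20,"x":-4.1,"y":0,"z":-5.6,"ax":0,"ay":0,"az":0},
    {"fingers":20,"x":-4.4,"y":0,"z":-5.4,"ax":0,"ay":0,"az":0}
  ],
  "force": 50
}}

```text
t: 9.3
eef_pos: [0.5256, 0.0668, 0.1906]
tool_rot: [-0.0, 0.112, 0.994, -0.0]
contact_force: [-5.4, -2.0, -3.7]
gripper_width: 0.342
grasp_force: 49.6
```

```bash
python3 st.py|head -5
```

```text
t 9.3 winder mm [-63.3  41.3 190.6] q [-0.47  0.29  0.27  1.96 -0.1   0.91  1.2 ] F(winder) [-4.83 -3.13 -3.68] w 29.2 g 49.6
tool axes in winder
 [[-1.    -0.    -0.001]
 [-0.     1.    -0.   ]
 [ 0.001 -0.    -1.   ]]
```

Emit:
{"fn": "jog_arm", "kwargs": {
  "rows": [
    {"fingers":20,"x":-4.6,"y":0,"z":-5.3,"ax":0,"ay":0,"az":0},
    {"fingers":20,"x":-4.8,"y":0,"z":-5.0,"ax":0,"ay":0,"az":0},
    {"fingers":20,"x":-5.1,"y":0,"z":-4.9,"ax":0,"ay":0,"az":0},
    {"fingers":20,"x":-5.2,"y":0,"z":-4.6,"ax":0,"ay":0,"az":0},
    {"fingers":20,"x":-5.5,"y":0,"z":-4.3,"ax":0,"ay":0,"az":0},
    {"fingers":20,"x":-5.6,"y":0,"z":-4.2,"ax":0,"ay":0,"az":0},
    {"fingers":20,"x":-5.8,"y":0,"z":-3.8,"ax":0,"ay":0,"az":0},
    {"fingers":20,"x":-6.0,"y":0,"z":-3.7,"ax":0,"ay":0,"az":0}
  ],
  "force": 50
}}

```text
t: 10.1
eef_pos: [0.567, 0.0573, 0.2266]
tool_rot: [-0.001, 0.112, 0.994, -0.0]
contact_force: [-6.1, -3.2, -2.4]
gripper_width: 0.343
grasp_force: 49.6
```

```bash
python3 st.py|head -5
python3 - <<'E'
from h import *
W={}
for n in('scene','top'):
    c=snap(n,n+'3.png'); print(n,[b for b in blobs(c,(0,140,70),(6,255,255),5) if 250<b[1][0]<380 and 130<b[1][1]<240])
    print([b for b in blobs(c,(5,150,120),(20,255,255),8) if 220<b[1][0]<380 and 130<b[1][1]<240])
    for a in(55,60,65):
        t=np.radians(a); p=np.array([.06-.16*np.cos(t),.04,.11+.16*np.sin(t)]); k=-.2245
        q=[.5782+p[0]*np.cos(k)-p[1]*np.sin(k),.0124+p[0]*np.sin(k)+p[1]*np.cos(k),p[2]]; print(a,np.round(proj(c,q),1))
I=[pickle.load(open(f'pics/{n}3.png.pkl','rb'))['pixels'][130:270,225:395,::-1] for n in('scene','top')]
cv2.imwrite('pics/c3.png',cv2.resize(np.hstack(I),None,fx=2.35,fy=2.35,interpolation=2))
E
```

```text
t 10.1 winder mm [-20.9  41.3 226.6] q [-0.44  0.31  0.28  1.83 -0.1   1.01  1.23] F(winder) [-5.28 -4.45 -2.35] w 29.3 g 49.6
tool axes in winder
 [[-1.    -0.    -0.001]
 [-0.     1.    -0.   ]
 [ 0.001 -0.    -1.   ]]
scene [([309, 149, 7, 7, 37], [312.2, 151.5]), ([343, 185, 9, 10, 71], [347.1, 189.2]), ([246, 199, 13, 5, 15], [251.9, 201.1])]
[([346, 174, 7, 5, 19], [348.7, 175.7]), ([308, 193, 17, 16, 171], [315.3, 199.9]), ([271, 194, 7, 8, 43], [273.7, 197.3])]
55 [311.7 155.1]
60 [314.3 151.4]
65 [317.  147.9]
top [([338, 197, 11, 10, 84], [342.4, 201.5])]
[([231, 185, 8, 5, 38], [234.3, 187.0])]
55 [291.4 189.1]
60 [292.5 183.6]
65 [293.8 177.8]
```

View pics/c3.png

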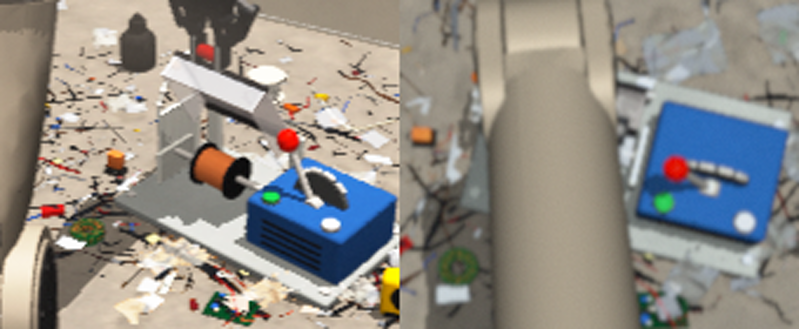

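The left crop shows the guard well up, the fingers on the grip and the lever in its notch with the bystanders in place. In the right crop the arm hides the guard. The TCP displacement (80.5, 139.5) mm fits 60°; I'll check the grip from close with the wrist camera.

Run:
```python
from h import *
c=snap('wrist','w3.png'); f=200/np.tan(np.radians(c['vertical_fov'])/2); T=np.array(c['world_from_camera']); k=-.2245
print(sorted(blobs(c,(0,140,70),(6,255,255),100),key=lambda b:-b[0][4])[:3]); print(blobs(c,(5,150,120),(20,255,255),20))
def pw(p):
    q=np.array([.5782+p[0]*np.cos(k)-p[1]*np.sin(k),.0124+p[0]*np.sin(k)+p[1]*np.cos(k),p[2]]); q=T[:3,:3].T@(q-T[:3,3])
    return (f*np.arctan2(np.hypot(q[0],q[1]),q[2])*q[:2]/np.hypot(q[0],q[1])+[c['cx'],c['cy']]).round(1)
for a in(57,60,63):
    t=np.radians(a); P=lambda r,y:pw([.06-r*np.cos(t),y,.11+r*np.sin(t)])
    print(a,'grip',P(.16,.04),'front edge L,R',P(.122,.114),P(.122,-.034),'scale',P(.075,.125))
```

```text
[([283, 259, 65, 36, 2273], [314.8, 276.7]), ([144, 200, 31, 34, 820], [158.8, 216.9]), ([437, 46, 23, 25, 247], [447.4, 57.3])]
[([73, 156, 22, 34, 91], [87.3, 171.5]), ([445, 159, 16, 14, 133], [454.0, 165.9]), ([290, 179, 51, 37, 1783], [315.1, 197.3]), ([431, 265, 18, 17, 207], [440.2, 273.2]), ([9, 272, 12, 32, 80], [13.8, 287.6]), ([21, 281, 8, 28, 82], [24.8, 295.2]), ([63, 294, 7, 14, 20], [66.5, 299.8]), ([50, 388, 17, 9, 26], [58.0, 391.9])]
57 grip [310.3 265.7] front edge L,R [430.8 264.3] [192.8 263.9] scale [422.2 266.1]
60 grip [310.3 283.4] front edge L,R [431.  274.5] [192.5 274.1] scale [422.3 271.1]
63 grip [310.3 300.8] front edge L,R [431.  284.6] [192.6 284.2] scale [422.3 276.2]
```

View pics/w3.png

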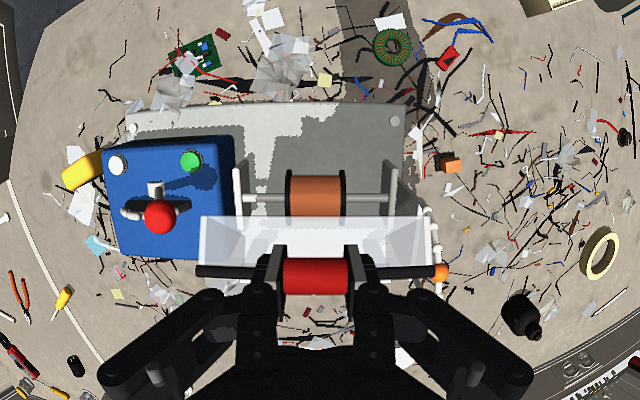

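The wrist view shows the barrel firmly between the pads at (315,277), and the guard's black front edge at about row 271 beside the orange bead at (440,273). Grip, edge and scene all suggest about 58.7°, so I'll raise about 1° more along the arc and settle.

Emit:
{"fn": "jog_arm", "kwargs": {
  "rows": [
    {"fingers":20,"x":-1.3,"y":0,"z":-0.8,"ax":0,"ay":0,"az":0},
    {"fingers":20,"x":-1.3,"y":0,"z":-0.7,"ax":0,"ay":0,"az":0},
    {"fingers":20,"x":0,"y":0,"z":0,"ax":0,"ay":0,"az":0},
    {"fingers":20,"x":0,"y":0,"z":0,"ax":0,"ay":0,"az":0},
    {"fingers":20,"x":0,"y":0,"z":0,"ax":0,"ay":0,"az":0},
    {"fingers":20,"x":0,"y":0,"z":0,"ax":0,"ay":0,"az":0},
    {"fingers":20,"x":0,"y":0,"z":0,"ax":0,"ay":0,"az":0},
    {"fingers":20,"x":0,"y":0,"z":0,"ax":0,"ay":0,"az":0}
  ],
  "force": 50
}}

```text
t: 11.05
eef_pos: [0.5696, 0.0567, 0.2281]
tool_rot: [-0.0, 0.112, 0.994, -0.0]
contact_force: [-6.5, -2.5, -1.4]
gripper_width: 0.339
grasp_force: 50.0
```

```bash
python3 st.py|head -1
python3 - <<'E'
from h import *
c=snap('scene'); print([b for b in blobs(c,(0,140,70),(6,255,255),5) if 300<b[1][0]<380 and 130<b[1][1]<240])
c=snap('wrist'); f=200/np.tan(np.radians(c['vertical_fov'])/2); T=np.array(c['world_from_camera']); k=-.2245
print(blobs(c,(0,140,70),(6,255,255),1500),[b for b in blobs(c,(5,150,120),(20,255,255),100) if 420<b[1][0]<450])
g=c['pixels'].max(2)
for u in(210,225,240,400,415): r=[v for v in range(230,310) if g[v,u]<45]; print(u,r[0] if r else None,r[-1] if r else None,len(r))
def pw(p):
    q=np.array([.5782+p[0]*np.cos(k)-p[1]*np.sin(k),.0124+p[0]*np.sin(k)+p[1]*np.cos(k),p[2]]); q=T[:3,:3].T@(q-T[:3,3])
    return (f*np.arctan2(np.hypot(q[0],q[1]),q[2])*q[:2]/np.hypot(q[0],q[1])+[c['cx'],c['cy']]).round(1)
for a in(57,60,63):
    t=np.radians(a); print(a,'grip',pw([.06-.16*np.cos(t),.04,.11+.16*np.sin(t)]),'edge',pw([.06-.122*np.cos(t),.114,.11+.122*np.sin(t)]))
t=np.radians(60); print('bead',pw([.06-.075*np.cos(t),.13,.11+.075*np.sin(t)]))
E
```

```text
t 11.05 winder mm [-18.3  41.3 228.1] q [-0.44  0.32  0.28  1.82 -0.1   1.01  1.24] F(winder) [-5.81 -3.9  -1.36] w 29.0 g 50.0
[([309, 148, 8, 7, 39], [312.5, 150.6]), ([343, 185, 9, 10, 71], [347.1, 189.2])]
[([283, 259, 65, 35, 2230], [314.8, 276.2])] [([432, 262, 17, 18, 208], [440.4, 270.9])]
210 265 309 33
225 266 309 24
240 266 309 28
400 266 309 26
415 265 309 35
57 grip [310.3 261.5] edge [430.7 261.2]
60 grip [310.3 279.2] edge [431.  271.4]
63 grip [310.3 296.7] edge [431.  281.6]
bead [428.2 268.4]
```

TCP, grip, front edge and scene view now put it between about 59° and 61°, the lever is at +0.5, and the grip holds steady at 50 N.

```bash
python3 -c "
from station import bot
print(bot.hand_in())"
```

```text
the job is handed in; nothing more can be done
None
```

The job is handed in: the lever sits in the green-marked left notch (about +0.5), the guard is gripped and held open at about 60° (my checks put it between 59° and 61°), and I saw nothing lying around the winder move.

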